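# Slide the pin board home and latch it

### The job

With the fingertips, push the loose wooden pin board along the rails of the blue and aluminium jig, from its end with the raised lip, until you feel it drop into the locating notches and stop (pushed fast, it can skip over them). Then push the red latch round by its upright post until it lies straight across the board at its stop. Only push: do not lift or tip the board, and leave the screwdriver, the tape roll and the glue bottle where they are.

Things in the scene. Friction and masses are not known exactly. Their poses are not given: they have to be found in the camera images.
- jig: Fixed jig: aluminium base 136x370x8 mm; blue side guides, tops 37 mm above the workbench, inner faces 103 mm apart; between them black rails, tops at 22 mm, 360 mm long, open at both ends (no end stop). Origin: centre of the underside, on the workbench. z up; y along the rails, the way the board must slide; x across them, away from the robot at yaw 0.
- notch_front (a point): Centre of the front notches, at their floor, 14 mm above the workbench, 105 mm along +y from the jig's origin; the rear ones are at y = -5 mm. Yellow lines on the guides mark both. Notches: 8 mm deep, 16 mm long, upright walls. The board's front and rear feet run on different rails, so each meets only its own notch and the board drops level, 8 mm, all at once.
- board: Loose light-wood board, about 0.5 kg, 100 (x) x 150 (y, along the rails) x 10 mm, on four steel feet 10 mm high, with six brass pins 10 mm high. Origin: its centre, at the bottom of the feet; plate top 20 mm above it. Axes parallel to the jig's. At the start it lies on the rails, origin 22 mm above the workbench, 60 to 130 mm short of home. It slides with 1 to 5 N.
- push_edge (a point): Middle of the board's upright rear end face (the face to push, towards the jig's +y), 75 mm along -y from the board's origin and 18 mm above the bottom of the feet. The face is 100 mm wide and reaches from 10 to 28 mm above the bottom of the feet; its top is a raised lip 8 mm thick and 8 mm high. The feet, 12 mm long, are at y = -55 and +55 mm of the board.
- seat (a point): Where the board's origin lies when it is home: 50 mm along +y from the jig's origin, 14 mm above the workbench. The board's top is then 34 mm above the workbench (42 mm while it still slides), 3 mm below the tops of the guides, and its feet have 2 mm play each way along the rails.
- latch (a joint): Angle (rad) of the red latch. 0: open, pointing along the jig's +y, outside the guide on the robot's side. It grows clockwise seen from above to the stop at 1.571, where it points along the jig's +x, across the board. Starts at 0 to 0.35, stays where left, moves with about 1 N. Arm 16 mm wide, 59 mm long, 38 to 44 mm above the workbench: a board not dropped is in its way.
- latch_pivot (a point): Point on the latch's pivot axis, 44 mm above the workbench; 78 mm along -x and 55 mm along +y from the jig's origin.
- latch_post (a point): Middle of the upright steel post on the latch, 45 mm from the pivot axis, 62 mm above the workbench. Post 12 mm diameter with a 16 mm black cap at its top, standing from 44 to 78 mm above the workbench.
- screwdriver: Bystander: red-handled screwdriver, 188 mm long and 26 mm thick, lying between robot and jig. Origin: its centre, on the workbench.
- tape_roll: Bystander: roll of tape, 100 mm diameter, 25 mm high, lying beyond the jig. Origin: centre of its underside.
- glue_bottle: Bystander: small white glue bottle, 29 mm diameter, 80 mm high, standing beyond the jig. Origin: centre of its underside.
There are look-alikes about, which are no part of the job. Of the things that look like the board, the largest one is meant.

How it is judged (in metres and radians):
On the way, in this order (a step that is already met when the one before it is completed fails the run):
1. the board has dropped into the notches, with the latch still open (z of board in the frame of seat between -0.003 and 0.003 m and y of board in the frame of seat between -0.005 and 0.005 m and x of board in the frame of seat between -0.005 and 0.005 m and angle between the z axis of board and the z axis of jig, either way round below 0.03 rad and value of joint latch below 1 rad), for 0.2 s.
2. the latch is swung across the board (value of joint latch above 1.4 rad), for 0.2 s.
At the end, for the whole second after the job is handed in: The board lies in the notches (origin within 5 mm along and across and 3 mm in height of the seat, level within 0.03 rad), at rest; the latch is at 1.4 rad or more; the bystanders lie within 30 mm of where they were (z of board in the frame of seat between -0.003 and 0.003 m and y of board in the frame of seat between -0.005 and 0.005 m and x of board in the frame of seat between -0.005 and 0.005 m and angle between the z axis of board and the z axis of jig, either way round below 0.03 rad and value of joint latch above 1.4 rad and linear speed of board below 0.02 m/s and distance of each of screwdriver, tape_roll, glue_bottle from where it was at the start of the episode below 0.03 m); the robot touches nothing.
It fails at once if the board is lifted more than 8 mm off the rails (z of board in the frame of jig above 0.03 m).
It fails at once if the board is tipped by more than 0.2 rad (angle between the z axis of board and the z axis of jig, either way round above 0.2 rad).
It fails at once if the red-handled screwdriver is moved more than 30 mm (distance of screwdriver from where it was at the start of the episode above 0.03 m).
It fails at once if the roll of tape is moved more than 30 mm (distance of tape_roll from where it was at the start of the episode above 0.03 m).
It fails at once if the glue bottle is moved more than 30 mm (distance of glue_bottle from where it was at the start of the episode above 0.03 m).
It also fails if it takes over 46 s, if anything falls off the work surface, if the arm or the gripper's body presses on something with over 40 N, if the wrist force passes 120 N, or if a joint passes its speed limit or range.

### The arm

A 6-joint arm with a two-finger parallel gripper is mounted at the origin on the work surface; the furniture and walls round the work are solid. World frame = base frame: x ahead of the robot, y to its left, z up, the work surface at z = 0. Lengths are in m, angles in degrees, forces in N, time in s.
With the tool pointing down it reaches from about 0.35 to 1 m from the base axis. Payload 7.1 kg.
Tool frame: the origin (TCP) lies at the very end of the fingers, on their centre line; the grasp point (between the pads) lies manip.grip_depth behind it (manip.grip_depth is the distance from the TCP to the grasp point, in m); z points along the fingers, y is the line along which they close (so a half turn about z gives the same grasp; the last joint's range is limited). The gripper opens to 85 mm and grips with 20 to 120 N. Pads are 22 mm wide; open, the fingers measure 114 mm over their backs; the gripper's body (76 mm by 85 mm) begins 54 mm behind the grasp point. The pads swing forward as they close: fully open they stand 13 mm farther back than shut.
Start: joints at [74.886, 24.242, 93.386, -0, 62.372, -1.089], TCP at [0.151, 0.606, 0.231] pointing down, gripper open.
Joint ranges: [-172.04, 172.04], [-51.8, 120.97], [4.93, 147.93], [-75.15, 255.16], [6.16, 154.13], [-145.62, 145.62]. Speed limits (degrees/s): [136.94, 136.94, 172.46, 180, 180, 180].

### API

Orientations are given as a 3x3 rotation matrix whose columns are the frame's x, y, z axes.
In Python, from workcell import manip gives the robot as it stands. Calls block until the motion is done:
- manip.move_to(position, orientation): joint-space move of the TCP to a pose.
- manip.move_straight(position, rot=None, max_speed=0.15, max_force=None): straight line of the TCP; rot=None keeps the orientation; max_speed is the mean speed in m/s. With max_force (N) it stops when the force on the tool has changed by that much, and returns True; else False.
- manip.goto_joints(angles): joint-space move.
- manip.gripper_to(opening, force=None): opening from 0.0 (shut) to 1.0 (fully open); force is the grip in N (None keeps the last); returns when the fingers have stopped.
- manip.sleep(seconds).
- manip.inverse_kinematics(position, orientation): joint angles nearest the present ones, or None.
- manip.observe(): the state.
- manip.snapshot(name): name is "scene" or "top" or "wrist"; returns (picture, depth): 480x640x3 uint8, red, green, blue; 480x640 float32, m along the optical axis (not along the pixel's ray), 0 where there is no reading.
- manip.camera_params(name): a dict with "fx", "fy", "cx", "cy" (pixels), "D" ([k1, k2, p1, p2, k3] as OpenCV has them; the pictures are not rectified), "R" (3x3) and "t" (3): a world point X has camera coordinates R X + t; the wrist camera has in their place "hand_eye" (4x4, takes a point from camera to tool coordinates, whose origin is the TCP and whose axes are the flange's). Camera axes: x right, y down, z forward; pixel columns grow to the right and rows downward; lengths in m; the calibration is good to about 2 mm. A picture is of the moment at which its call begins: read the wrist's pose just before it. camera_params takes no time and is no camera call.
A pose or a line that the arm cannot do raises manip.MotionError and nothing moves.
- manip.hand_in(): hands the job in; it is judged then, once.
Trained networks look in the newest picture that a camera, given by its name, has taken for a name from the list of things; names that differ only in an ending like _2 or _b are one class to them, and where a whole thing is asked for, a point or a joint stands for the part that bears it (a point fixed in the world has none). Each returns a list of dicts, best first, with "p" (0 to 1); they miss things now and then, are a little off and sometimes report something else, mostly with a low value. They report only what shows in the picture. A call takes as long as a camera call. They do not tell look-alikes from the thing itself.
- manip.boxes_of(camera, thing): "location" ([row, column] in pixels, amid what is visible of it).
- manip.regions_of(camera, thing): "region" (480x640 bool, what is visible of it) and "location" ([row, column] in pixels, amid what is visible of it).
- manip.place_of(camera, thing): "location" ([row, column] in pixels: a listed point, or the origin of a listed thing).
The state is a dict: "time_s": time; "joint_pos": joint angles; "dq": joint speeds; "tau": joint torques, N m; "ee_pos": TCP position; "orientation": TCP orientation; "contact_force": force on the tool from outside, world axes, zero at the start; "moment": the same for the moment, N m; "grip_width": opening from 0.0 (shut) to 1.0 (fully open); "gripper_force": force on a finger pad.
Only numpy, scipy, OpenCV 4.12 (cv2) and the standard library are available. Lean on these libraries where they do the work, as an engineer would, in place of code of your own. Each camera call takes 0.05 s, during which the arm holds its last target. There are 200 camera calls.

## Working session

There is one attempt and no reset: what is moved stays moved. The work goes in short steps, each a Python script; the robot and the scene stay as the last script left them, time stands still between calls to the robot, and variables do not carry over. Pictures are saved under pics/ and viewed, at most 10 in all, crops included, and the job is handed in when it is done.

```bash
mkdir -p pics; ls; cat > h.py <<'E'
import numpy as np, cv2
from workcell import manip as m
def ray(cam,px):
    c=m.camera_params(cam);K=np.array([[c['fx'],0,c['cx']],[0,c['fy'],c['cy']],[0,0,1]])
    u=cv2.undistortPoints(np.array([[[px[1],px[0]]]],float),K,np.array(c['D'],float)).ravel()
    if cam=='wrist':
        s=m.observe();H=np.array(c['hand_eye']);R=np.array(s['orientation'])
        return R@H[:3,3]+np.array(s['ee_pos']),R@H[:3,:3]@np.array([*u,1])
    R=np.array(c['R']);return -R.T@np.array(c['t']),R.T@np.array([*u,1])
def at_z(cam,px,z):
    o,d=ray(cam,px);return o+d*(z-o[2])/d[2]
def at_d(cam,px,dep):
    o,d=ray(cam,px);r,c=int(round(px[0])),int(round(px[1]));return o+d*dep[r,c]
def save(n,im): cv2.imwrite('pics/'+n+'.png',im[:,:,::-1])
E
python3 - <<'E'
from h import *
np.set_printoptions(precision=4,suppress=True)
for cam in('top','scene'):
    im,d=m.snapshot(cam);save(cam+'0',im)
    for t,z in(('jig',0),('notch_front',.014),('board',.022),('push_edge',.040),('latch_pivot',.044),('latch_post',.062),('screwdriver',0),('tape_roll',0),('glue_bottle',0)):
        for r in m.place_of(cam,t)[:3]: print(cam,t,round(r['p'],2),np.round(r['location']),at_z(cam,r['location'],z))
print(m.observe()['time_s'],m.grip_depth)
E
```

```text
pics
top jig 0.62 [261. 270.] [0.5666 0.0559 0.    ]
top jig 0.35 [303. 249.] [0.4857 0.0932 0.    ]
top notch_front 0.94 [270. 214.] [0.5437 0.1588 0.014 ]
top board 0.86 [254. 297.] [0.5763 0.0063 0.022 ]
top board 0.67 [372. 202.] [0.3589 0.1689 0.022 ]
top board 0.64 [178. 419.] [ 0.7301 -0.2217  0.022 ]
top push_edge 0.94 [403. 213.] [0.3087 0.1447 0.04  ]
top push_edge 0.91 [170. 393.] [ 0.738  -0.1679  0.04  ]
top push_edge 0.61 [242. 339.] [ 0.5993 -0.0696  0.04  ]
top latch_pivot 0.67 [302. 248.] [0.486  0.0904 0.044 ]
top latch_post 0.54 [304. 222.] [0.4798 0.1332 0.062 ]
top screwdriver 0.95 [364. 334.] [ 0.3783 -0.0678  0.    ]
top screwdriver 0.63 [260. 272.] [0.5684 0.0541 0.    ]
top tape_roll 0.8 [142. 236.] [0.7987 0.133  0.    ]
top glue_bottle 0.8 [148. 366.] [ 0.7945 -0.1226  0.    ]
top glue_bottle 0.19 [271. 216.] [0.5443 0.1569 0.    ]
scene jig 0.92 [254. 283.] [0.5669 0.055  0.    ]
scene notch_front 0.55 [239. 239.] [0.5441 0.1488 0.014 ]
scene board 0.97 [294. 162.] [0.3436 0.1496 0.022 ]
scene board 0.72 [260. 448.] [ 0.7088 -0.2346  0.022 ]
scene board 0.64 [247. 305.] [0.59   0.0158 0.022 ]
scene push_edge 0.73 [241. 423.] [ 0.7134 -0.1793  0.04  ]
scene push_edge 0.6 [313. 143.] [0.2876 0.1267 0.04  ]
scene push_edge 0.55 [254. 344.] [ 0.5958 -0.0705  0.04  ]
scene latch_pivot 0.77 [256. 239.] [0.4805 0.0861 0.044 ]
scene latch_post 0.6 [237. 217.] [0.4833 0.1427 0.062 ]
scene screwdriver 0.75 [342. 266.] [ 0.3788 -0.0574  0.    ]
scene tape_roll 0.6 [189. 314.] [0.7995 0.1395 0.    ]
scene glue_bottle 0.78 [226. 412.] [ 0.7958 -0.12    0.    ]
1.0 0.0187
```

View pics/top0.png

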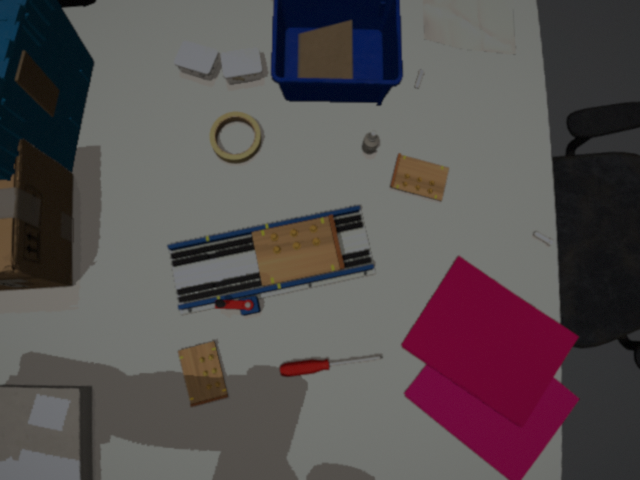

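View pics/scene0.png

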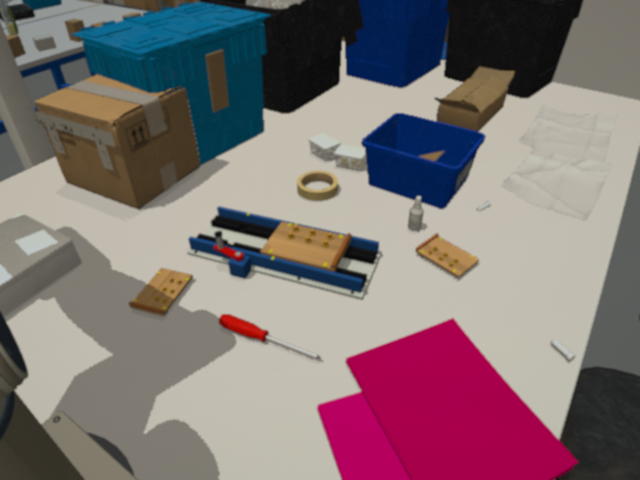

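The candidates for the board are the large plate on the rails (top 254,297), the small one at left (372,202) and the small one at right (178,419). I choose the one on the rails because it's the largest. Its dark lip is at about column 338, so the push goes to the left in the image. The jig is yawed by about 13°. Next I look from close by with the wrist camera.

```bash
cat >> h.py <<'E'
def Rt(yaw): # tool down, tool y along jig x at given yaw (rad)
    c,s=np.cos(yaw),np.sin(yaw)
    ex=np.array([c,s,0]);ey=np.array([-s,c,0])
    return np.column_stack([ey,ex,[0,0,-1]])
E
python3 - <<'E'
from h import *
np.set_printoptions(precision=4,suppress=True)
print(m.observe()['orientation'],m.camera_params('wrist')['hand_eye'])
y=np.radians(13.5)
for R in(Rt(y),Rt(y+np.pi)): print(m.inverse_kinematics([.58,-.06,.2],R),m.inverse_kinematics([.566,.055,.38],R))
E
```

```text
[[-0.9702  0.2424 -0.    ]
 [ 0.2424  0.9702  0.    ]
 [ 0.      0.     -1.    ]] [[ 0.0002 -0.9441 -0.3296  0.0844]
 [ 1.      0.      0.0005  0.0002]
 [-0.0005 -0.3296  0.9441 -0.1418]
 [ 0.      0.      0.      1.    ]]
[ -7.0755  22.926  100.2199  -0.      56.854  -20.5755] [ 4.3511 11.5648 91.2435 -0.     77.1918 -9.1489]
None None
```

```bash
python3 - <<'E'
from h import *
np.set_printoptions(precision=4,suppress=True)
y=np.radians(13.5);J=np.array([.5667,.0555,0]);u=np.array([-np.sin(y),np.cos(y),0]);
m.gripper_to(0.0)
m.move_to(J+.04*u+[0,0,.32],Rt(y))
m.sleep(.3)
im,d=m.snapshot('wrist');save('w1',im);np.save('w1.npy',d)
for t,z in(('jig',0),('notch_front',.014),('board',.022),('push_edge',.040),('latch_pivot',.044),('latch_post',.062)):
    for r in m.place_of('wrist',t)[:2]: print(t,round(r['p'],2),np.round(r['location']),at_z('wrist',r['location'],z))
hsv=cv2.cvtColor(im,cv2.COLOR_RGB2HSV);b=cv2.inRange(hsv,(100,120,40),(130,255,255))
n,l,st,_=cv2.connectedComponentsWithStats(b)
for i in range(1,n):
    if st[i,4]>800:
        p=np.argwhere(l==i)[::7];P=np.array([at_d('wrist',q,d) for q in p]);P=P[abs(P[:,2]-.037)<.004]
        if len(P)<20: continue
        (cx,cy),(w,h),a=cv2.minAreaRect(P[:,:2].astype(np.float32)*1000)
        v=cv2.fitLine(P[:,:2].astype(np.float32),cv2.DIST_HUBER,0,.01,.01).ravel()
        print(st[i],len(P),cx,cy,w,h,a,np.degrees(np.arctan2(-v[0]*np.sign(v[1]),abs(v[1]))),v, np.median(P[:,2]))
print(m.observe()['time_s'])
E
```

```text
jig 0.6 [206. 322.] [0.568  0.0575 0.    ]
notch_front 0.63 [116. 326.] [0.5481 0.158  0.014 ]
board 0.74 [253. 326.] [0.5846 0.0098 0.022 ]
board 0.65 [ 65. 155.] [0.3658 0.1696 0.022 ]
push_edge 0.59 [ 69. 105.] [0.3222 0.1556 0.04  ]
latch_pivot 0.67 [166. 248.] [0.4816 0.0921 0.044 ]
latch_post 0.84 [123. 254.] [0.4824 0.1378 0.062 ]
[ 236  121   42   98 1172] 154 489.283935546875 87.5169677734375 39.96841049194336 102.23735809326172 13.200545310974121 10.759116 [ 0.1867 -0.9824  0.5015  0.103 ] 0.03579620395883859
[371 120  12  98 850] 107 612.542724609375 117.60212707519531 8.359549522399902 101.2894058227539 13.865291595458984 14.931337 [ 0.2577 -0.9662  0.613   0.1163] 0.03624804631741685
[270 225  12 131 836] 119 538.7162475585938 -47.59861755371094 6.344505310058594 166.7974853515625 13.959646224975586 14.43384 [ 0.2493 -0.9684  0.5349 -0.0387] 0.036314866404425494
[365 225  13 130 849] 116 646.6876220703125 -22.900428771972656 7.628009796142578 163.2018280029297 13.891653060913086 15.450787 [ 0.2664 -0.9639  0.6462 -0.0238] 0.03622198741602756Traceback (most recent call last):
  File "<stdin>", line 14, in <module>
  File "h.py", line 13, in at_d
    o,d=ray(cam,px);r,c=int(round(px[0])),int(round(px[1]));return o+d*dep[r,c]
        ~~~^^^^^^^^
  File "h.py", line 7, in ray
    s=m.observe();H=np.array(c['hand_eye']);R=np.array(s['orientation'])
ValueError: time passes only in moves, steps and waits
```

View pics/w1.png

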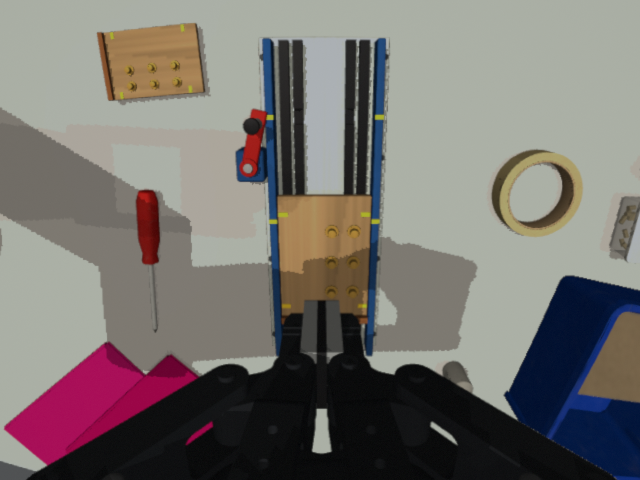

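The wrist view shows the board between the guides, with its front edge at row 195. The yellow notch marks are at (117,270), (117,380), (222,272) and (221,375). The latch is nearly open, with its post at (126,252) and its pivot at (168,248). The lip is under the gripper, near row 320.

```bash
python3 - <<'E'
from h import *
np.set_printoptions(precision=4,suppress=True)
W=lambda p,z:at_z('wrist',p,z)
fl,fr,rl,rr=[W(p,.037) for p in((117,270),(117,380),(222,272),(221,375))]
print(fl,fr,rl,rr)
f=(fl+fr)/2;r=(rl+rr)/2;v=(f-r)[:2];y=np.arctan2(-v[0],v[1]);print('len',np.hypot(*v),'yaw',np.degrees(y), 'width',np.linalg.norm(fr-fl),np.linalg.norm(rr-rl),'yaw2',[np.degrees(np.arctan2(*(b-a)[[1,0]])) for a,b in((fl,fr),(rl,rr))])
tl,bl,tr,br=[W(p,.037) for p in((40,268),(352,280),(40,380),(352,370))]
for a,b in((tl,bl),(tr,br)):
    e=a-b;print('guide',np.linalg.norm(e),np.degrees(np.arctan2(-e[0],e[1])))
for yd in(13.5,14,14.4):
    y=np.radians(yd);u=np.array([-np.sin(y),np.cos(y),0]);x=np.array([np.cos(y),np.sin(y),0])
    J=(f+r)/2-.05*u;J[2]=0;print(yd,'J',J)
    for n,p,z in(('front edge',(195,325),.042),('lip back',(323,367),.050),('pivot',(168,248),.044),('post cap',(126,252),.078)):
        q=W(p,z)-J;print(n,q@x,q@u)
print(m.observe()['time_s'],m.observe()['ee_pos'],m.observe()['contact_force'])
E
```

```text
[0.4932 0.145  0.037 ] [0.601 0.171 0.037] [0.5172 0.0369 0.037 ] [0.6259 0.0642 0.037 ]
len 0.11023429885198226 yaw 12.805116921746036 width 0.11084679445989827 0.11210978434022284 yaw2 [np.float64(13.534188311697633), np.float64(14.070738047078018)]
guide 0.35083221474251547 13.579195764569388
guide 0.35109730764767283 14.088020537856291
13.5 J [0.571  0.0557 0.    ]
front edge 0.0008195871383936953 0.025549647661743665
lip back 0.04989414108602641 -0.12400323817431642
pivot -0.07842447023413927 0.05462050776242006
post cap -0.06665355135298848 0.09914525971035891
14 J [0.5714 0.0558 0.    ]
front edge 0.0006061890633993002 0.025543426499983434
lip back 0.04837379583525788 -0.12443201565753056
pivot -0.07838116304560946 0.05530470575108189
post cap -0.06622214553655158 0.09972504299143319
14.4 J [0.5718 0.0558 0.    ]
front edge 0.0004354365853996168 0.02553979052578671
lip back 0.04715486169437271 -0.12476547493267881
pivot -0.0783422194203033 0.055851775780822996
post cap -0.06587338828112706 0.10018614526269141
4.7667 [0.5574 0.0944 0.32  ] [ 0.0197 -0.106   0.0944]
```

```bash
cat >> h.py <<'E'
Y=np.radians(13.7);U=np.array([-np.sin(Y),np.cos(Y),0]);X=np.array([np.cos(Y),np.sin(Y),0]);J=np.array([.5711,.0557,0])
def P(x,y,z): return J+x*X+y*U+[0,0,z]
def rel():
    s=m.observe();q=np.array(s['ee_pos'])-J
    return np.round([s['time_s'],q@X,q@U,q[2],*np.array(s['contact_force'])],4)
E
python3 - <<'E'
from h import *
R=Rt(Y)
m.move_to(P(0,-.160,.11),R)
print(m.move_straight(P(0,-.160,.034),max_speed=.1,max_force=10),rel())
print(m.move_straight(P(0,-.145,.034),max_speed=.05,max_force=10),rel())
print(m.move_straight(P(0,-.052,.034),max_speed=.03,max_force=15),rel())
print(m.move_straight(P(0,-.029,.034),max_speed=.012,max_force=15),rel())
E
```

```text
False [ 6.7917e+00  4.0000e-04 -1.6020e-01  3.4400e-02  5.3870e-01 -1.0440e-01
  5.3300e-02]
False [ 7.2417e+00  1.0000e-04 -1.4460e-01  3.4300e-02 -7.4300e-02  1.0100e-02
  6.0900e-01]
False [10.4917 -0.     -0.052   0.034   0.5615 -0.2546 -0.9761]
True [12.0333  0.     -0.0333  0.034   0.9369 -3.142   2.7573]
```

It stopped hard at about the expected position. I'll back off, rise and check.

```bash
python3 - <<'E'
from h import *
np.set_printoptions(precision=4,suppress=True)
m.move_straight(P(0,-.050,.034),max_speed=.08)
m.move_straight(P(0,-.065,.22),max_speed=.25)
m.sleep(.2)
im,d=m.snapshot('wrist');save('w2',im)
c=rel();print(c)
o,_=ray('wrist',(0,0))
for t,z in(('board',.014),('push_edge',.032),('latch_pivot',.044),('latch_post',.062)):
    for r in m.place_of('wrist',t)[:1]:
        q=at_z('wrist',r['location'],z)-J;print(t,round(r['p'],2),np.round(r['location']),q@X,q@U)
# plate height: depth at points on plate (jig coords)
K=m.camera_params('wrist');s=m.observe();R=np.array(s['orientation']);H=np.array(K['hand_eye'])
Km=np.array([[K['fx'],0,K['cx']],[0,K['fy'],K['cy']],[0,0,1]])
def proj(p):
    pc=H[:3,:3].T@(R.T@(p-np.array(s['ee_pos']))-H[:3,3]);return cv2.projectPoints(pc[None],np.zeros(3),np.zeros(3),Km,np.array(K['D'],float))[0].ravel(),pc
for x in(-.04,.0,.043):
  for y in(.0,.05,.1,.12):
    uv,pc=proj(P(x,y,.034));i,j=int(uv[1]),int(uv[0])
    if 0<=i<480 and 0<=j<640: print(x,y,(i,j),'z',at_d('wrist',(i,j),d)[2])
E
```

```text
[13.5417 -0.0007 -0.0647  0.2185  1.1755 -0.9561 -0.7854]
board 0.95 [ 52. 325.] 0.002469844833667147 0.05269860228911049
push_edge 0.78 [148. 320.] -0.0012249673243442914 -0.02061971309360486
latch_pivot 0.74 [ 45. 213.] -0.07806574711283738 0.05529117050624262
-0.04 0.0 (121, 269) z 0.03264277945170141
-0.04 0.05 (53, 267) z 0.03532580453035444
0.0 0.0 (121, 320) z 0.033582669124854914
0.0 0.05 (53, 320) z 0.033197033121255715
0.043 0.0 (121, 375) z 0.03403222912227338
0.043 0.05 (53, 378) z 0.03336706311054394
```

View pics/w2.png

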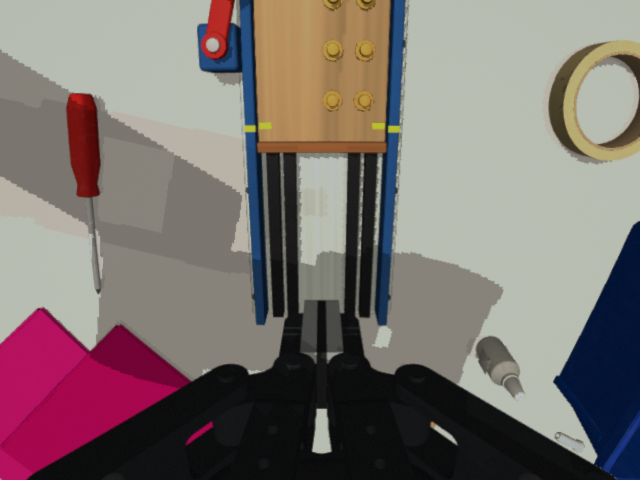

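The board is home: plate height is about 33.5 mm and level, and its rear mark lines up with the guides at row 128. Now the latch, with the post starting at about 0.26 rad.

```bash
python3 - <<'E'
from h import *
def pose(a,off,z=.054):
    px,py=-.078+.045*np.sin(a),.055+.045*np.cos(a)
    return P(px-off*np.cos(a),py+off*np.sin(a),z),Rt(Y+np.pi/2-a)
p,R=pose(.26,.042,.14)
print(m.inverse_kinematics(p,R))
m.move_to(p,R)
p,R=pose(.26,.042);print(m.move_straight(p,max_speed=.1,max_force=8),rel())
p,R=pose(.26,.022);print(m.move_straight(p,max_speed=.06,max_force=8),rel())
for a in np.linspace(.3,1.64,8):
    p,R=pose(a,.018);h=m.move_straight(p,rot=R,max_speed=.05,max_force=12);print(round(a,2),h,rel())
    if h: break
E
```

```text
[ 1.57167906e+01  1.89284666e+01  1.17359176e+02 -2.54444375e-14
  4.37123572e+01 -7.30863067e+01]
False [ 1.570e+01 -1.065e-01  1.092e-01  5.440e-02 -4.630e-02 -9.472e-01
  1.700e-03]
False [16.1833 -0.0874  0.104   0.0541  0.0593 -0.8449  0.0693]
0.3 False [16.45   -0.082   0.1033  0.0539  0.1165  1.4716 -0.463 ]
0.49 False [16.7917 -0.0729  0.1032  0.0539  0.2987  0.4652 -0.3182]
0.68 False [17.1333 -0.0639  0.1013  0.054  -0.6263 -0.8755  0.0949]
0.87 False [ 1.7475e+01 -5.5400e-02  9.7700e-02  5.4000e-02  3.5880e-01  5.2700e-01
 -3.1000e-03]
1.07 False [17.8167 -0.0477  0.0926  0.0539  0.7973 -0.0197 -0.3847]
1.26 False [18.1583 -0.0411  0.0861  0.054   0.1236  0.9103 -0.5804]
1.45 False [18.5    -0.0358  0.0785  0.054  -0.2899  0.2404  0.6776]
1.64 True [18.7333 -0.0334  0.0738  0.0537 -3.4688 12.2462  3.889 ]
```

```bash
python3 - <<'E'
from h import *
m.move_straight(P(-.033,.10,.056),max_speed=.08)
m.move_straight(P(-.033,.12,.22),max_speed=.25)
m.move_to(P(0,.05,.32),Rt(Y));m.sleep(.3)
im,d=m.snapshot('wrist');save('w3',im)
for t,z in(('latch_post',.062),('latch_pivot',.044),('board',.014)):
    for r in m.place_of('wrist',t)[:2]:
        q=at_z('wrist',r['location'],z)-J;print(t,round(r['p'],2),np.round(r['location']),q@X,q@U)
print(rel())
E
```

```text
latch_post 0.78 [182. 288.] -0.032894657031076587 0.053709451489960966
latch_pivot 0.85 [174. 246.] -0.076471517330064 0.05827419058371428
board 0.85 [170. 319.] -0.001510728627002223 0.056257421928685526
board 0.74 [ 72. 152.] -0.17674183681215705 0.16101868890344423
[ 2.11167e+01 -1.00000e-04  5.03000e-02  3.19800e-01 -1.80600e-01
 -3.90800e-01 -4.19900e-01]
```

View pics/w3.png

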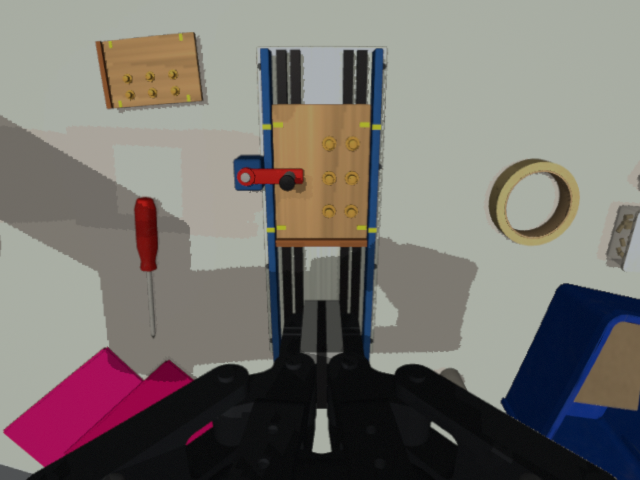

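The latch lies straight across the board (pivot 177,246; post 182,288), the board's marks line up with the guides, and the arm is clear.

```bash
python3 -c "
from workcell import manip as m
print(m.hand_in())"
```

```text
the job is handed in; nothing more can be done
None
```

The board is in the notches, the latch is at its stop across it, nothing else was touched, and the job was handed in at about 21 of 46 s; `hand_in()` returned no verdict.

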